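# Find the weak vent plunger with the test weight

## Task

One of the three sample canisters with sprung blue plungers has a weak spring. Try them with the steel test weight, standing it on the middle of a blue pad and letting go: a sound plunger gives only about half a centimetre, the weak one sinks about one and a half. Finish with the weight left standing upright on the weak plunger, to mark it as a reject.

Things in the scene. Friction and masses are not known exactly. Their poses are not given: they have to be found in the camera images.
- weight_center (a point): Middle, half-way up, of the loose steel test weight: an upright plain cylinder, 36 mm diameter, 60 mm tall, 0.48 kg, with a brass band near its top. The point is 30 mm above its underside; z is its axis, up. It starts standing on the table to the robot's right of the canisters.
- pad_a (a point): Centre of the flat top of a sprung blue round pad (46 mm diameter, 6 mm thick) on a short steel stem over a white canister (62 mm diameter, lid top 58 mm above the table) that is fixed to the table. At rest the point is 85 mm above the table; it sinks straight down under load, to 67 mm at its stop, and springs back. Under the weight alone a sound one sinks about 5 to 6 mm, the weak one 16 mm.
- pad_b (a point): The same point of the second sprung canister, alike in looks and size.
- pad_c (a point): The same point of the third sprung canister, alike too. Where each stands changes; nothing but a load tells which is weak. (A loose bystander canister with a flat lid and no blue pad is not concerned.)
Mind the look-alikes: they are no part of the job. Of the things shaped like the part that bears weight_center, the bare steel one is meant.

How it is judged (in metres and radians):
At the end, for the whole second after the job is handed in: The weight stands by itself, upright within 10 degrees, on one of the blue pads, its axis within 18 mm of the pad's centre, and has sunk that pad by more than 10 mm (only the weak one does so) (angle between weight_center's own z axis and vertical below 0.17 rad and ((horizontal distance between weight_center and pad_a below 0.018 m and z of weight_center in the frame of pad_a between 0.025 and 0.035 m and height (world z) of pad_a below 0.075 m) or (horizontal distance between weight_center and pad_b below 0.018 m and z of weight_center in the frame of pad_b between 0.025 and 0.035 m and height (world z) of pad_b below 0.075 m) or (horizontal distance between weight_center and pad_c below 0.018 m and z of weight_center in the frame of pad_c between 0.025 and 0.035 m and height (world z) of pad_c below 0.075 m))); the robot touches nothing.
It also fails if it takes over 51 s, if anything falls off the work surface, if the arm or the gripper's body presses on something with over 40 N, if the wrist force passes 120 N, or if a joint passes its speed limit or range.

## Robot

A 7-joint arm with a two-finger parallel gripper is mounted at the origin on the work surface. World frame = base frame: x ahead of the robot, y to its left, z up, the work surface at z = 0. Lengths are in mm, angles in rad, forces in N, time in s.
With the tool pointing down it reaches from about 400 to 925 mm from the base axis. Payload 5.6 kg.
Tool frame: the origin (TCP) lies at the very end of the fingers, on their centre line; the grasp point (between the pads) lies 19 mm behind it (env.pinch_z is the distance from the TCP to the grasp point, in mm); z points along the fingers, y is the direction in which the jaws open and shut (so a half turn about z gives the same grasp; the last joint's range is limited). The gripper opens to 85 mm and grips with 20 to 120 N. Pads are 22 mm wide; open, the fingers measure 114 mm over their backs; the gripper's body (76 mm by 85 mm) begins 54 mm behind the grasp point. The pads swing forward as they close: fully open they stand 13 mm farther back than shut.
Start: joints at [-1.264, 0.468, -0.012, 1.603, 0.006, 1.071, -0.056], TCP at [222.803, 610.629, 207.29] pointing down, gripper open.
Joint ranges: [-2.53, 2.53], [-0.31, 2.02], [-1.57, 1.55], [0.28, 2.44], [-1.29, 4.43], [0.15, 1.84], [-2.92, 2.92]. Speed limits (rad/s): [2.57, 2.57, 3.14, 3.14, 3.14, 3.14, 3.14].

## Interface

Orientations are given as a 3x3 rotation matrix whose columns are the frame's x, y, z axes.
In Python, from bench import env gives the robot as it stands. Calls block until the motion is done:
- env.movep(position, orientation): joint-space move of the TCP to a pose.
- env.move_straight(position, frame=None, velocity=150, until_force=None): straight line of the TCP; frame=None keeps the orientation; velocity is the mean speed in mm/s. With until_force (N) it stops when the force on the tool has changed by that much, and returns True; else False.
- env.move_joints(angles): joint-space move.
- env.let_go() and env.grab(strength=None): open the fingers fully, or close them until they stop; strength is the grip in N (None keeps the last).
- env.hold(seconds).
- env.inverse_kinematics(position, orientation): joint angles nearest the present ones, or None.
- env.get_state(): the state.
- env.read_camera(name): name is "side" or "top"; returns a dict with "color" (480x640x3 uint8, red, green, blue), "camera_matrix" (3x3 intrinsics, pixels), "xyz" and "attitude" of the camera in the world. Camera axes: x right, y down, z forward; pixel columns grow to the right and rows downward; lengths in mm; the calibration is good to about 2 mm. A picture is of the moment at which its call begins. There is no depth.
A pose or a line that the arm cannot do raises env.IKError and nothing moves.
- env.finish_job(): hands the job in, once; it reports no verdict.
The state is a dict: "time": time; "joint_positions": joint angles; "joint_vel": joint speeds; "joint_efforts": joint torques, N m; "ee_pos": TCP position; "tool_rot": TCP orientation; "wrist_force": force on the tool from outside, world axes, zero at the start; "moment": the same for the moment, N m; "finger_gap": finger opening in mm.
Only numpy, scipy, OpenCV 4.12 (cv2) and the standard library are available. Lean on these libraries where they do the work, as an engineer would, in place of code of your own. Each camera call takes 0.05 s, during which the arm holds its last target. There are 200 camera calls.

## Working session

There is one attempt and no reset: what is moved stays moved. The work goes in short steps, each a Python script; the robot and the scene stay as the last script left them, time stands still between calls to the robot, and variables do not carry over. Pictures are saved under pics/ and viewed, about 8 in all and at most 12, crops included, and the job is handed in when it is done.

```bash
ls; mkdir -p pics; python3 - <<'E'
from bench import env
import cv2
s=env.get_state();print(s['time'],s['ee_pos'],s['tool_rot'],env.pinch_z)
for n in('top','side'):
    c=env.read_camera(n);cv2.imwrite(f'pics/{n}0.png',c['color'][:,:,::-1]);print(n,c['camera_matrix'],c['xyz'],c['attitude'])
E
```

```text
pics
0.0 [222.61715834 610.07307245 206.37345005] [[-9.39424689e-01  3.42755086e-01 -4.53090709e-04]
 [ 3.42755358e-01  9.39423253e-01 -1.64809051e-03]
 [-1.39247458e-04 -1.70355618e-03 -9.99998539e-01]] 18.700000000000003
top [[624.21151654   0.         319.17546785]
 [  0.         624.21151654 249.11219185]
 [  0.           0.           1.        ]] [ 376.87098851  -32.00344268 1196.46363757] [[-3.62175137e-04 -9.90234163e-01  1.39413671e-01]
 [-9.99985535e-01 -3.89517087e-04 -5.36448844e-03]
 [ 5.36640373e-03 -1.39413597e-01 -9.90219698e-01]]
side [[463.75203425   0.         322.54694005]
 [  0.         463.75203425 240.31618524]
 [  0.           0.           1.        ]] [201.20891757 366.60454996 647.82026918] [[-0.77751206 -0.44890441  0.4404087 ]
 [-0.6288207   0.5635609  -0.53570854]
 [-0.0077152  -0.69345796 -0.72045579]]
```

View pics/top0.png

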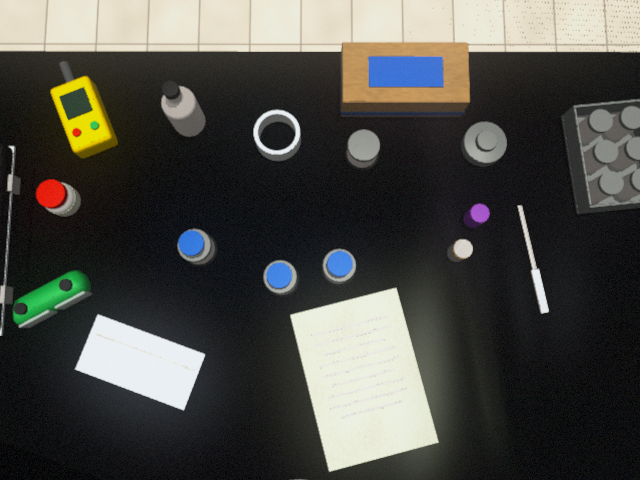

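View pics/side0.png

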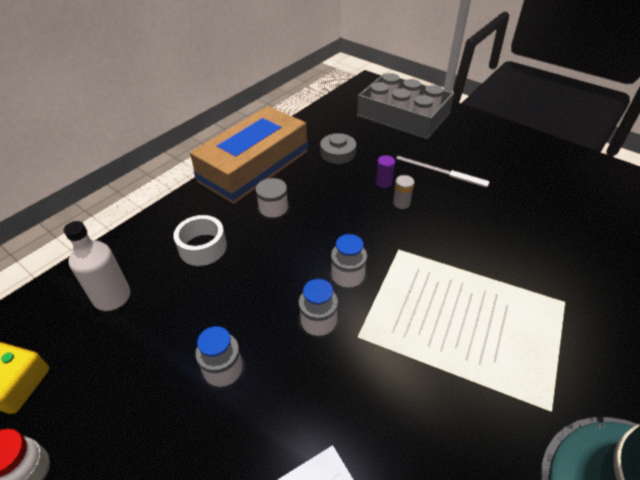

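```bash
cat > h.py <<'E'
import numpy as np, cv2
from bench import env
class Cam:
    def __init__(s,n):
        c=env.read_camera(n);s.im=c['color'];s.K=c['camera_matrix'];s.o=np.array(c['xyz']);s.R=np.array(c['attitude'])
        s.hsv=cv2.cvtColor(s.im,cv2.COLOR_RGB2HSV)
    def ray(s,p):
        d=s.R@np.linalg.solve(s.K,[p[0],p[1],1]);return d/np.linalg.norm(d)
    def plane(s,p,z):
        d=s.ray(p);return s.o+d*(z-s.o[2])/d[2]
    def proj(s,X):
        v=s.K@(s.R.T@(np.array(X)-s.o));return v[:2]/v[2]
    def blobs(s,lo,hi,amin=20,amax=1500):
        m=cv2.inRange(s.hsv,np.array(lo),np.array(hi))
        n,_,st,c=cv2.connectedComponentsWithStats(m)
        return [(c[i],st[i]) for i in range(1,n) if amin<st[i][4]<amax]
def tri(a,p,b,q):
    d,e=a.ray(p),b.ray(q)
    t=np.linalg.lstsq(np.c_[d,-e],b.o-a.o,rcond=None)[0]
    P,Q=a.o+d*t[0],b.o+e*t[1];return (P+Q)/2,np.linalg.norm(P-Q)
E
python3 - <<'E'
from h import *
T,S=Cam('top'),Cam('side')
np.set_printoptions(precision=1,suppress=True)
B=([105,150,80],[125,255,255])
tb=[c for c,_ in T.blobs(*B)];sb=[c for c,_ in S.blobs(*B)]
print(tb,sb)
for p in tb:
  for q in sb:
    X,e=tri(T,p,S,q)
    if e<15 and 50<X[2]<120: print(p,q,X,e,'plane85',T.plane(p,85),S.plane(q,85))
ims=[]
for C,(x,y) in((T,(460,235)),(S,(400,185))):
    cr=C.im[y-40:y+40,x-40:x+40];ims.append(cv2.resize(cr,(400,400),interpolation=cv2.INTER_NEAREST))
cv2.imwrite('pics/crop1.png',np.hstack(ims)[:,:,::-1])
E
```

```text
[array([190.6, 242.5]), array([339.3, 263.3]), array([278.7, 275.1])] [array([248.3, 136.7]), array([349.2, 243.9]), array([317.5, 290.4]), array([213.3, 340.4])]
[190.6 242.5] [213.3 340.4] [545.3 193.5  81.6] 1.3186703749122881 plane85 [545.3 193.3  85. ] [542.7 194.2  85. ]
[339.3 263.3] [349.2 243.9] [507.2 -74.6  82.8] 1.5360771795875945 plane85 [507.6 -74.2  85. ] [505.3 -73.2  85. ]
[278.7 275.1] [317.5 290.4] [486.2  34.3  82.8] 0.9703993369074612 plane85 [486.4  34.4  85. ] [484.7  35.4  85. ]
```

View pics/crop1.png

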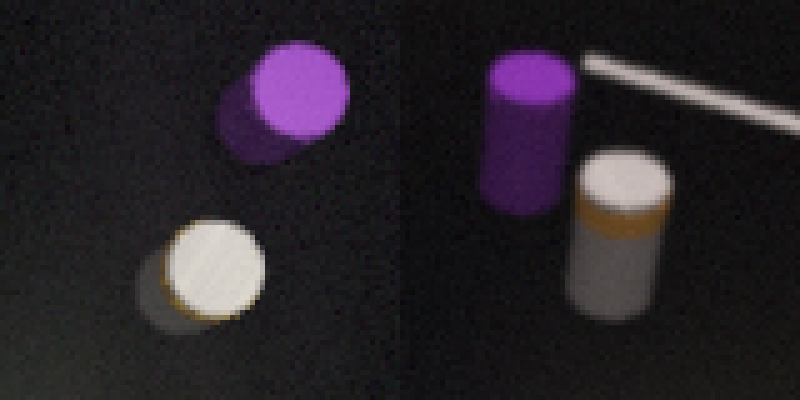

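The things that could be taken for the weight are the purple cylinder (top 478,213), the steel one with the brass band (462,249), the lidded canister (363,148), the knobbed weight (485,143) and the cylinders in the tray (600+,150). The crop shows the bare steel one with a brass band at top (462,249) and side (405,181), so I choose that. The purple one stands close by, so the jaws go across the line joining the two.

```bash
cat >> h.py <<'E'
def down(u):
    u=np.array([u[0],u[1],0.])/np.hypot(u[0],u[1]);z=np.array([0,0,-1.]);return np.c_[np.cross(u,z),u,z]
def best(p,u):
    q0=np.array(env.get_state()['joint_positions']);c=[]
    for s in(1,-1):
        R=down(s*np.array(u[:2]));q=env.inverse_kinematics(p,R)
        if q is not None:c.append((np.abs(np.array(q)-q0).max(),R))
    return min(c,key=lambda t:t[0])[1]
def weight():
    T,S=Cam('top'),Cam('side');W=([0,0,150],[179,60,255])
    return T,S,W
np.set_printoptions(precision=1,suppress=True)
E
python3 - <<'E'
from h import *
T,S,W=weight()
near=lambda C,lo,hi,g:min(C.blobs(lo,hi),key=lambda b:np.hypot(*(b[0]-g)))
p,ps=near(T,*W,(462.6,248.8));q,qs=near(S,*W,(405,181))
X,e=tri(T,p,S,q);print(p,ps,q,qs,X,e,T.plane(p,60),S.plane(q,60),'dia mm',ps[2:4]/624.2*(T.o[2]-60))
P=([125,60,120],[155,255,255])
pp,_=near(T,*P,(479.8,213));qq,_=near(S,*P,(386,160));Y,e=tri(T,pp,S,qq);print('purple',pp,qq,Y,e)
c=(T.plane(p,60)+S.plane(q,60))/2
d=Y-X;u=[-d[1],d[0]]
above=[c[0],c[1],180]
R=best(above,u);print(R)
env.movep(above,R)
env.hold(.2)
s=env.get_state();print(s['time'],s['ee_pos'],s['finger_gap'],c)
np.save('c.npy',c)
S=Cam('side');T=Cam('top');cv2.imwrite('pics/above.png',np.hstack([T.im[100:400,300:600],S.im[50:350,220:520]])[:,:,::-1])
E
```

```text
[462.8 248.2] [454 239  19  19 282] [404.7 180.7] [397 176  17  11 145] [ 537.9 -303.4   58.3] 2.0027165625147587 [ 538.6 -302.6   60. ] [ 536.1 -301.9   60. ] dia mm [34.6 34.6]
purple [479.6 212.6] [386.  160.4] [ 604.8 -336.8   58.4] 1.9593676014507986
[[ 0.9 -0.4  0. ]
 [-0.4 -0.9  0. ]
 [ 0.   0.  -1. ]]
3.8667 [ 537.5 -301.9  180. ] 85.10582157593039 [ 537.3 -302.3   60. ]
```

View pics/above.png

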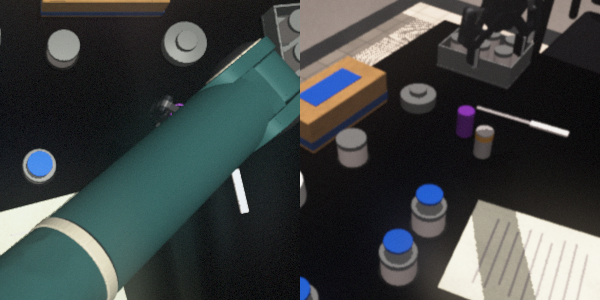

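The side view shows the gripper over the weight with the scene unchanged: weight at (484,142) and purple at (466,122) in the crop. The measured top height of 58 mm against 60 mm agrees. Next I grasp and try the nearest pad.

```bash
cat >> h.py <<'E'
PADS={'C':(506.5,-73.7),'B':(485.6,34.9),'A':(544,193.8)}
def pos():return np.array(env.get_state()['ee_pos'])
def test(k,off=19.):
    """lower the held weight on pad k, feel the sinking"""
    x,y=PADS[k];c=np.array([x,y])
    u=(np.array(env.get_state()['tool_rot'])[:,1])
    env.movep([x,y,230],best([x,y,230],u));
    env.move_straight([x,y,off+85+8],velocity=150);env.hold(.3)
    f0=np.array(env.get_state()['wrist_force'])
    L=[]
    for d in (3,0,-2,-4,-6,-8,-10,-12,-14,-16):
        env.move_straight([x,y,off+85+d],velocity=60);env.hold(.15)
        f=env.get_state()['wrist_force'][2]-f0[2];L.append((d,round(float(f),2)))
        if f>4.2:break
    s=env.get_state();print(k,L,'gap',s['finger_gap'],'t',s['time'],'z',s['ee_pos'])
    return d
E
python3 - <<'E'
from h import *
c=np.load('c.npy')
print('stop',env.move_straight([c[0],c[1],19],velocity=120,until_force=15),pos())
env.grab(40);g=env.get_state();print(g['finger_gap'],g['wrist_force'],g['time'])
env.move_straight([c[0],c[1],230],velocity=200);env.hold(.2)
g=env.get_state();print(g['finger_gap'],g['wrist_force'],g['time'])
test('C')
im=Cam('side').im;cv2.imwrite('pics/c.png',im[150:400,150:500][:,:,::-1])
E
```

```text
stop False [ 537.9 -302.6   19.8]
34.53309173228712 [-0.6  0.2  4.3] 5.9833
34.55012301932479 [-0.2 -0.5 -5.2] 7.3917
C [(3, -0.29), (0, 1.37), (-2, 2.76), (-4, 3.83), (-6, 4.76)] gap 34.74337323172866 t 11.5417 z [506.7 -73.7  98.1]
```

View pics/c.png

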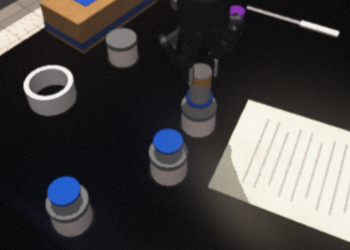

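The weight stands centred on pad C, at (202,90) in the crop. C gives about 0.75–0.85 N/mm and carries the weight after about 6 mm, so it is sound. I go on to B, and to A if B is sound too.

```bash
python3 - <<'E'
from h import *
x,y=PADS['C'];env.move_straight([x,y,230],velocity=200)
d=test('B')
if d>-9:
    x,y=PADS['B'];env.move_straight([x,y,230],velocity=200)
    d=test('A')
T,S=Cam('top'),Cam('side');cv2.imwrite('pics/w.png',S.im[220:470,100:450][:,:,::-1])
E
```

```text
B [(3, 0.32), (0, 0.04), (-2, 1.79), (-4, 4.42)] gap 34.72581118203766 t 15.75 z [485.8  34.9 100.1]
A [(3, 0.34), (0, 0.08), (-2, 0.54), (-4, 1.62), (-6, 2.49), (-8, 2.19), (-10, 2.12), (-12, 3.54), (-14, 3.83), (-16, 4.77)] gap 34.22730749663013 t 22.5 z [544.1 193.8  88.1]
```

View pics/w.png

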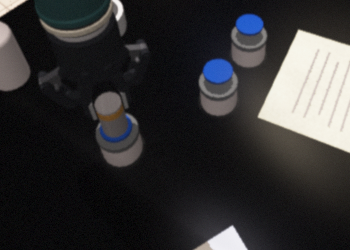

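A is weak: it carries the weight only after about 16 mm of sinking. In the picture the weight is centred on it at (113,115). I release, back off and check.

```bash
python3 - <<'E'
from h import *
x,y=PADS['A'];env.let_go();env.hold(.3)
env.move_straight([x,y,250],velocity=150)
env.movep([480,-200,280],best([480,-200,280],np.array(env.get_state()['tool_rot'])[:,1]));env.hold(.3)
T,S=Cam('top'),Cam('side')
W=([0,0,150],[179,60,255]);near=lambda C,g:min(C.blobs(*W),key=lambda b:np.hypot(*(b[0]-g)))
g=[x,y,129];p,ps=near(T,T.proj(g));q,qs=near(S,S.proj(g));print(T.proj(g),p,ps,S.proj(g),q,qs)
print('weight top',tri(T,p,S,q),T.plane(p,129),S.plane(q,129),env.get_state()['time'])
cv2.imwrite('pics/end.png',np.hstack([cv2.resize(C.im[int(v)-50:int(v)+50,int(u)-50:int(u)+50],(400,400)) for C,(u,v) in((T,T.proj(g)),(S,S.proj([x,y,90])))])[:,:,::-1])
E
```

```text
[185.2 239.4] [190.4 241.5] [176 229  34  32 499] [207.  321.8] [207.4 322.7] [195 312  26  22 459]
weight top (array([544.5, 189.3, 120.7]), np.float64(7.919979140165733)) [540.3 184.8 129. ] [542.5 194.4 129. ] 26.5667
```

View pics/end.png

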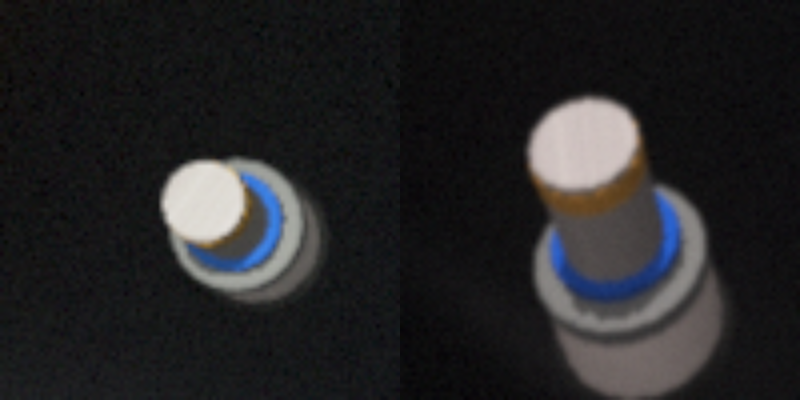

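The weight stands upright on the sunk pad A. The automatic top-view blob (190,242) merged with the canister rim, hence the 8 mm triangulation gap. Read from the crop, the disc centre is at about (186.0,239.5), against (185.2,239.4) expected for an upright, centred weight on a pad sunk 16 mm. The side view agrees within 1 px.

```bash
python3 -c "
from bench import env
env.finish_job();print(env.get_state()['time'])"
```

```text
the job is handed in; nothing more can be done
the job is handed in; nothing more can be done
```

The job is handed in, with the steel weight left standing on the weak plunger: the leftmost canister, pad at about (544, 194) mm. No verdict is reported, so what follows rests on my own checks.

**How I tested:** I lowered the held weight onto each pad in turn and read how far it sank before carrying the weight. I did not let go on the two sound ones.

| Pad | Position (mm) | Sinking until it carried the weight |
|---|---|---|
| C | (507, −74) | about 6 mm |
| B | (486, 35) | about 4 mm |
| A | (544, 194) | about 16 mm |

A is clearly the weak one, so I released the weight there and moved the arm clear by 26.6 s.

**Last checks:**
- **Agreed:** in both views the weight's top lies about 1 px (roughly 1.5 mm) from where an upright, centred weight on a pad sunk 16 mm should appear.
- **Disagreed:** the automatic two-view measurement of the final weight was off. Its rays missed each other by 8 mm because the top-view mask merged the weight with the bright canister rim. I set it aside and used the disc centre read from the close crop.

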